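# Hold the drill press belt cover at its check mark

## Task

We are checking the cover switch of the drill press head that stands on timber packers on the bench. Somebody left the tape measure on its belt cover: set it down gently, without dropping it, to stand upright on the flat black rubber mat and let go of it; only then take the cover by the knob on its side, raise it against its spring hinge to the middle mark (30 degrees) of the quadrant stay, never past the upper mark (45 degrees), because the switch lead is short. Finish while still holding the cover steady at the middle mark by the knob, and leave everything else on the bench where it is.

Things in the scene. Friction and masses are not known exactly. Their poses are not given: they have to be found in the camera images.
- drill_head: Drill press head, off its column: grey casting and black motor fixed on timber packers, belt pan and hinged cover on top. Origin on the bench under the cover's middle, z up, y along the cover to the spindle end, x from knob side to hinge side. Cover 184 (x) x 332 (y) mm; closed, its flat top (150 x 298) is 232 mm above the bench. Feed handle on the knob side at y = +105 mm, up to 145 mm high.
- cover_hinge (a point): Middle of the cover's hinge line, on the far long side of the pan, 182 mm above the bench. Its y axis is the hinge line; its x axis points from the knob side to the hinge side (same axes as drill_head). At drill_head's (93, 0, 182) mm.
- belt_cover (a joint): Angle of the grey belt cover in rad: 0 shut, growing as the knob side rises, end stop at 1.05. The hinge spring and its weight always pull it shut: lifting at the knob takes about 4 N at the start and 6 N at 30 degrees, and if let go it snaps shut.
- middle_mark (a point): The middle one of three short black marks on the quadrant stay, a slotted steel sector standing at the cover's spindle end (+y). They lie at 15, 30 and 45 degrees (0.262, 0.524, 0.785 rad of the cover's joint), about 110 mm from the hinge line. A round stud on the cover runs in the slot, 100 mm from the hinge, and shows the angle: it stands beside this mark at 30 degrees.
- knob_center (a point): Centre of the round knob: 26 mm diameter, 26 mm long along its x axis, 27 mm out from the cover's side wall. With the cover shut it is 206 mm above the bench (26 mm below the cover's top), 211 mm in front of the hinge line and 24 mm above it, 45 mm from the cover's middle towards -y. Can be pinched from above across its y axis; nothing stands within 50 mm beside or under it.
- tape_measure: Pocket tape measure with steel case and rubber foot, 72 (x) x 40 (y) x 66 (z) mm, 0.28 to 0.46 kg, standing on the flat top of the belt cover. Origin at the centre of its underside, z up; 40 mm thick across its y axis.
- tape_measure_center (a point): Centre of the tape measure, 33 mm above its underside; same axes as the tape measure.
- mat: Flat black rubber mat fixed on the bench beside the drill press head, to the robot's left (+y) or right (-y), 220 (x) x 260 (y) x 4 mm thick. Origin at the centre of its underside, on the bench. Its part nearer the robot (x below +35 mm) is free; the chuck key lies near its far edge.
- chuck_key: Steel T-shaped chuck key, 76 x 65 x 13 mm, lying on the mat near its far edge; leave it.
- drill_chuck: Steel drill chuck, 42 mm diameter, 56 mm tall, standing in the shallow metal parts tray on the other side of the head from the mat (tray 190 x 240 mm, 28 mm high); leave it.
- jaw_pad: Plastic vise jaw pad, 90 mm long, 28 mm high, on the bench to the right beyond the mat or tray; leave it.
- locking_pliers: Steel locking pliers, 230 mm long, 18 mm high, on the bench to the left beyond the mat or tray; leave them.
- duct_tape: Grey roll of tape, 120 mm outer diameter, 48 mm high, lying flat between the robot and the head; leave it.
- screw_carton: Cardboard screw carton, 70 x 120 x 45 mm, beyond the right end of the head; leave it.
Mind the look-alikes: they are no part of the job. What is shaped like the tape_measure but yellow is not meant.

How it is judged (in metres and radians):
On the way, in this order (a step that is already met when the one before it is completed fails the run):
1. the tape measure stands upright on the mat, let go, with the cover still shut (x of tape_measure_center in the frame of mat between -0.105 and 0.105 m and y of tape_measure_center in the frame of mat between -0.125 and 0.125 m and height (world z) of tape_measure_center below 0.045 m and angle between tape_measure_center's own z axis and vertical below 0.15 rad and contact force between the fingers and tape_measure below 0.2 N and value of joint belt_cover below 0.1 rad), for 0.2 s.
2. the cover is held by its knob at the middle mark (value of joint belt_cover between 0.436 and 0.611 rad and contact force between the fingers and knob above 2 N), for 0.3 s.
At the end, for the whole second after the job is handed in: The cover is held still (under 0.1 rad/s) at 30 degrees within 5 degrees (joint 0.436 to 0.611 rad) with the fingers on its knob (over 2 N), and the tape measure stands upright (within 0.15 rad), released and at rest with its centre over the mat (all of step 2 and velocity of joint belt_cover between -0.1 and 0.1 rad/s and x of tape_measure_center in the frame of mat between -0.105 and 0.105 m and y of tape_measure_center in the frame of mat between -0.125 and 0.125 m and height (world z) of tape_measure_center below 0.045 m and angle between tape_measure_center's own z axis and vertical below 0.15 rad and contact force between the fingers and tape_measure below 0.2 N and linear speed of tape_measure below 0.02 m/s); the arm keeps its last pose, push and grip.
It fails at once if the cover is raised past the upper (45 degree) mark, with 3 degrees' grace (value of joint belt_cover above 0.84 rad).
It fails at once if the cover is raised while the tape measure is still up on it (value of joint belt_cover above 0.12 rad and height (world z) of tape_measure_center above 0.12 m).
It fails at once if the tape measure is dropped (over 0.6 m/s out of the fingers) (linear speed of tape_measure above 0.6 m/s and contact force between the fingers and tape_measure below 0.1 N).
It fails at once if another thing on the bench is shifted by more than 30 mm (distance of any of chuck_key, drill_chuck, jaw_pad, locking_pliers, duct_tape, screw_carton from where it was at the start of the episode above 0.03 m).
It also fails if it takes over 56 s, if anything falls off the work surface, if the arm or the gripper's body presses on something with over 40 N, if the wrist force passes 120 N, or if a joint passes its speed limit or range.

## Robot

A 6-joint arm with a two-finger parallel gripper is mounted at the origin on the work surface. World frame = base frame: x ahead of the robot, y to its left, z up, the work surface at z = 0. Lengths are in m, angles in degrees, forces in N, time in s.
With the tool pointing down it reaches from about 0.4 to 0.825 m from the base axis. Payload 7 kg.
Tool frame: the origin (TCP) lies between the finger pads; the fingertips stand 11 mm ahead of it and the grasp point (between the pads) lies 8 mm behind it; z points along the fingers, y is the direction in which the jaws open and shut (so a half turn about z gives the same grasp; the last joint's range is limited). The gripper opens to 88 mm and grips with 3 to 60 N. Pads are 19 mm wide; open, the fingers measure 130 mm over their backs; the gripper's body (78 mm by 193 mm) begins 47 mm behind the grasp point.
Start: joints at [90.418, 20.546, 0.682, 0, -70.136, -16.507], TCP at [0.187, 0.649, 0.238] pointing down, gripper open.
Joint ranges: [-176.03, 176.03], [-82.01, 121.73], [-58.28, 71.71], [-173.87, 95.51], [-174.79, -0.11], [-173.66, 173.66]. Speed limits (degrees/s): [136.94, 136.94, 172.46, 180, 180, 180].

## Interface

Orientations are given as [roll, pitch, yaw] about the fixed x, y, z axes, in that order (R = Rz(yaw) Ry(pitch) Rx(roll)).
In Python, from plant import r gives the robot as it stands.
- The arm moves only by the shell command python3 -m inch 'ROWS' [OPENING] [FORCE]. ROWS is JSON, a list of rows, each an object of numbers: "x", "y", "z": the shift along the tool's x, y, z as a fraction of full scale; "yaw": the turn about the tool's z as a fraction of full scale. In form: [{"x": .., "y": .., "z": .., "yaw": ..}, ...]. A call has 1 to 5 rows; each row shifts and turns the pose as measured when the row begins, along the tool's axes as they then stand; what a row does not reach is not made up. Full scale, the value 1, is 0.025 m for a shift and 4 degrees for a turn. A row lasts 1/12 s, in which the tool goes at most 41.7 mm and 7.16 degrees, less where a joint would pass 70% of its speed; a pose out of reach is approached as far as the arm can. A call with a number of a shift or a turn outside -1 to 1 is refused whole. A call with a gripper value outside its range is refused whole. OPENING is the opening, from -1 (shut) to 1 (fully open), set as the call begins (- or left out, the last holds). The fingers move at their own pace and stop on an object; FORCE is the grip in N (left out, the last holds). Time passes only in rows, so rows that do not move let the fingers close. It gives the time, the measured TCP pose, the force and the opening at its end, in the units of the state.
- r.get_state(): the state, without advancing time (a new reading comes with each control period).
- r.capture(name): name is "side" or "top"; returns (picture, depth): 420x560x3 uint8, red, green, blue; 420x560 float32, m along the optical axis (not along the pixel's ray), 0 where there is no reading.
- r.camera_info(name): a dict with "mtx" (3x3 intrinsics, pixels), "pose" (4x4, takes a point from camera to world coordinates). Camera axes: x right, y down, z forward; pixel columns grow to the right and rows downward; lengths in m; the calibration is good to about 2 mm. A picture is of the moment at which its call begins. camera_info takes no time and is no camera call.
- r.close_job(): hands the job in, once; it reports no verdict.
The state is a dict: "time_s": time; "joints": joint angles; "qd": joint speeds; "joint_torque": joint torques, N m; "tcp_pos": TCP position; "eef_rot": TCP orientation; "contact_force": force on the tool from outside, world axes, zero at the start; "moment": the same for the moment, N m; "gripper_width": finger opening in m.
Only numpy, scipy, OpenCV 4.12 (cv2) and the standard library are available. Lean on these libraries where they do the work, as an engineer would, in place of code of your own. Each camera call takes 0.05 s, during which the arm holds its last target. There are 200 camera calls.

## Working session

There is one attempt and no reset: what is moved stays moved. The work goes in short steps, Python scripts to look and compute and a shell command to move; the robot and the scene stay as the last step left them, time stands still between calls to the robot, and variables do not carry over. Pictures are saved under pics/ and viewed, about 8 in all and at most 12, crops included, and the job is handed in when it is done.

```bash
mkdir -p pics; ls
cat > h.py <<'E'
import numpy as np, cv2
from plant import r
def cap(n):
    p,d=r.capture(n); i=r.camera_info(n); return p,d,np.array(i["mtx"]),np.array(i["pose"])
def pts(d,K,T):
    v,u=np.mgrid[:d.shape[0],:d.shape[1]]
    P=np.stack([(u-K[0,2])/K[0,0]*d,(v-K[1,2])/K[1,1]*d,d],-1)@T[:3,:3].T+T[:3,3]
    P[d<=0]=np.nan; return P
def save(n,p): cv2.imwrite("pics/"+n,cv2.cvtColor(p,cv2.COLOR_RGB2BGR))
E
python3 - <<'E'
from h import *
for n in("top","side"):
    p,d,K,T=cap(n); save(n+"0.png",p); np.savez("pics/"+n+"0",p=p,d=d,K=K,T=T); print(n,K,T.round(3),(d>0).mean())
print(r.get_state())
E
```

```text
pics
top [[419.0524568    0.         277.35633663]
 [  0.         419.0524568  217.57684073]
 [  0.           0.           1.        ]] [[ 0.011 -0.999  0.041  0.519]
 [-1.    -0.011 -0.007 -0.02 ]
 [ 0.007 -0.041 -0.999  1.444]
 [ 0.     0.     0.     1.   ]] 0.9961819727891157
side [[436.83634149   0.         276.29515223]
 [  0.         436.83634149 210.76258485]
 [  0.           0.           1.        ]] [[ 0.97  -0.133  0.203  0.316]
 [-0.242 -0.596  0.766 -1.006]
 [ 0.019 -0.792 -0.61   0.94 ]
 [ 0.     0.     0.     1.   ]] 0.9959906462585034
{'time_s': 0.1, 'joints': array([ 9.04160949e+01,  2.05863860e+01,  6.39226960e-01, -1.58395633e-02,
       -7.01361085e+01, -1.65062879e+01]), 'qd': array([ 0.04784054, -0.0427629 ,  0.06549553,  0.09643835,  0.02207289,
        0.1349563 ]), 'joint_torque': array([-2.64644383e-03, -5.84163308e+01,  2.93749040e+01,  7.01551795e+00,
        1.01687617e-02, -4.62517312e-05]), 'tcp_pos': array([0.18700256, 0.6481453 , 0.23673455]), 'eef_rot': array([ 1.79915933e+02, -9.38252488e-03, -1.60955790e+01]), 'contact_force': array([-0.09609501, -0.81940197, -0.34932157]), 'moment': array([ 0.00576231,  0.02731014, -0.01475665]), 'gripper_width': 0.08737868328377754}
```

View pics/top0.png

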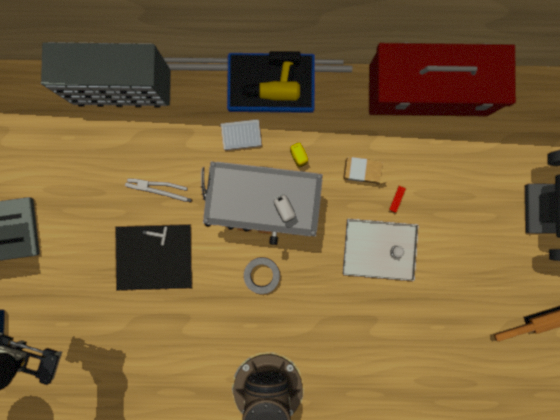

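View pics/side0.png

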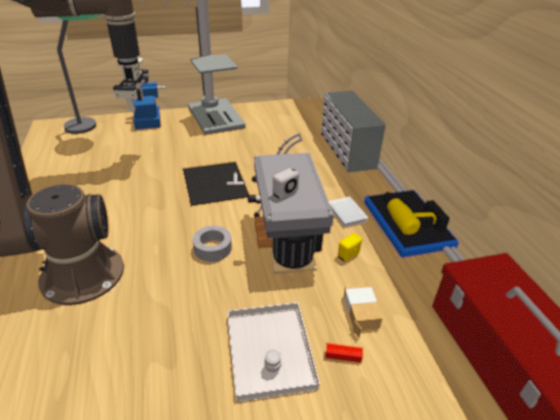

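The top view shows the cover at about (262,198) with a grey-white tape measure on it at (285,208). The knob is at (274,238), the mat at (153,257) and the chuck key at (158,235). Only two things could be taken for the tape: the grey one at (285,208) on the cover and the yellow one at (299,154) on the bench. I choose the grey one and will check it in a crop.

Run:
```python
from h import *
im=[]
def rect(P,m,name):
    q=P[m]; q=q[~np.isnan(q).any(1)]
    c,s,a=cv2.minAreaRect((q[:,:2]*1000).astype(np.float32)); print(name,len(q),"c",np.round(c,1),"s",np.round(s,1),"a",round(a,1),"z",np.percentile(q[:,2],[5,50,95]).round(4))
    return cv2.boxPoints((c,s,a))
def big(m,seed=None):
    n,l,st,_=cv2.connectedComponentsWithStats(m.astype(np.uint8)); k=1+st[1:,4].argmax(); return l==k
for n in("top","side"):
    f=np.load(f"pics/{n}0.npz"); p,d,K,T=f["p"],f["d"],f["K"],f["T"]; P=pts(d,K,T); x,y,z=P[...,0],P[...,1],P[...,2]
    roi=(x>.3)&(x<.8)&(y>-.25)&(y<.25)
    print(n); 
    rect(P,big(roi&(z>.285)&(z<.32)),"tape top")
    rect(P,big(roi&(z>.222)&(z<.24)),"cover top")
    b=rect(P,big((p.max(-1)<45)&(y>.15)&(y<.6)&(x>.25)&(x<.6)&(z<.02)),"mat"); print(b.round())
    m=(z>.175)&(z<.225)&(x>.3)&(x<.53)&(y>-.2)&(y<.2)&(p.max(-1)<60)
    rect(P,big(m),"knob")
    if n=="top": im.append(cv2.resize(p[150:260,190:330],None,fx=4,fy=4,interpolation=2))
    else: im.append(cv2.resize(p[140:250,230:370],None,fx=4,fy=4,interpolation=2))
save("crop1.png",np.vstack(im)[:, :].copy() if 0 else cv2.resize(np.hstack(im),(800,314)))
```

```text
top
tape top 376 c [594.3 -46.1] s [70.6 42.2] a 26.8 z [0.2898 0.2962 0.3008]
cover top 6261 c [625.4  15.3] s [331.4 183.9] a 84.1 z [0.2241 0.2309 0.2352]
mat 4330 c [438.3 394. ] s [212.  251.6] a 2.1 z [-0.0015  0.0036  0.0087]
[[328. 516.]
 [337. 264.]
 [549. 272.]
 [540. 524.]]
knob 59 c [503.7 -17.2] s [23.4 20.6] a 0.4 z [0.211  0.2153 0.2207]
side
tape top 278 c [594.9 -48.2] s [72. 40.] a 26.6 z [0.2866 0.2968 0.3001]
cover top 3291 c [626.7  22.1] s [347.2 183.4] a 83.8 z [0.2239 0.2322 0.2352]Traceback (most recent call last):
  File "<stdin>", line 15, in <module>
  File "<stdin>", line 8, in big
ValueError: attempt to get argmax of an empty sequence
```

```bash
cat > to.py <<'E'
# usage: to.py x y z yaw  -> full-scale units of tool shift still to go
import sys,numpy as np
from plant import r
from scipy.spatial.transform import Rotation as R
s=r.get_state(); t=np.array([float(v) for v in sys.argv[1:4]])
M=R.from_euler("xyz",s["eef_rot"],degrees=True).as_matrix()
dy=-(float(sys.argv[4])-s["eef_rot"][2]); dy=(dy+180)%360-180
print("t",round(s["time_s"],2),"tcp",s["tcp_pos"].round(4),"rpy",s["eef_rot"].round(2),"F",s["contact_force"].round(2),"w",round(s["gripper_width"],4),"j",s["joints"].round(0))
print("togo xyz",(M.T@(t-s["tcp_pos"])/.025).round(2),"yaw",round(dy/4,2))
E
python3 - <<'E'
from h import *
a=np.load("pics/top0.npz")["p"][140:250,220:360]; b=np.load("pics/side0.npz")["p"][150:260,235:375]
save("crop1.png",cv2.resize(np.hstack([a,b]),(800,314),interpolation=2))
E
python3 -m inch '[{"z":-1},{"z":-1},{"z":-1},{"z":-1},{"z":-1}]' 1; python3 to.py .594 -.047 .37 26.8
```

```text
t 0.1 tcp [0.187  0.6481 0.2367] rpy [ 1.7992e+02 -1.0000e-02 -1.6100e+01] F [-0.1  -0.82 -0.35] w 0.0874 j [ 90.  21.   1.  -0. -70. -17.]
togo xyz [23.35 22.21 -5.29] yaw -10.72validation failed for argument at $[0]...
```

View pics/crop1.png

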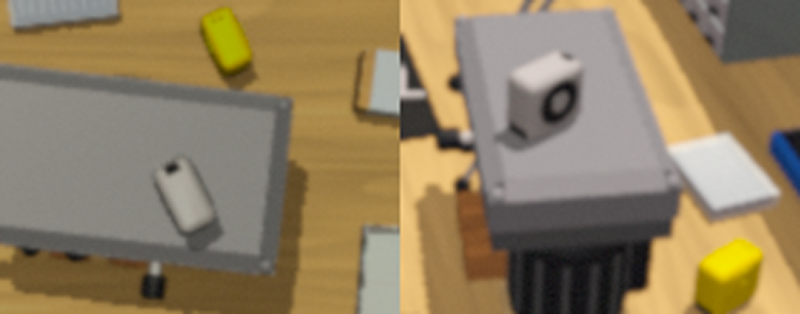

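The crop confirms the grey tape on the cover, with the yellow look-alike down on the bench. The refused call suggests that each row needs all four keys.

```bash
python3 -m inch '[{"x":0,"y":0,"z":-1,"yaw":0},{"x":0,"y":0,"z":-1,"yaw":0},{"x":0,"y":0,"z":-1,"yaw":0},{"x":0,"y":0,"z":-1,"yaw":0},{"x":0,"y":0,"z":-1,"yaw":0}]' 1; python3 to.py .594 -.047 .37 26.8
```

```text
time_s: 0.52
tcp_pos: [0.186, 0.6448, 0.3554]
eef_rot: [178.8, -0.1, -16.1]
contact_force: [0.9, -0.5, -0.3]
gripper_width: 0.0877
t 0.52 tcp [0.186  0.6448 0.3554] rpy [ 1.7881e+02 -1.3000e-01 -1.6140e+01] F [ 0.88 -0.55 -0.31] w 0.0877 j [ 90.  18.  13.  -0. -85. -17.]
togo xyz [23.37 22.05 -0.07] yaw -10.74
```

```bash
python3 -m inch '[{"x":1,"y":0.95,"z":-0.1,"yaw":0},{"x":1,"y":0.95,"z":-0.1,"yaw":0},{"x":1,"y":0.95,"z":-0.1,"yaw":0},{"x":1,"y":0.95,"z":0,"yaw":0},{"x":1,"y":0.95,"z":0,"yaw":0}]' | head -3
python3 -m inch '[{"x":1,"y":0.95,"z":0,"yaw":0},{"x":1,"y":0.95,"z":0,"yaw":0},{"x":1,"y":0.95,"z":0,"yaw":0},{"x":1,"y":0.95,"z":0,"yaw":0},{"x":1,"y":0.95,"z":0,"yaw":0}]' >/dev/null; python3 to.py .594 -.047 .37 26.8
```

```text
time_s: 0.93
tcp_pos: [0.2729, 0.4975, 0.3674]
eef_rot: [179.0, -0.1, -15.8]
t 1.35 tcp [0.3629 0.3405 0.3687] rpy [ 1.7891e+02 -7.0000e-02 -1.5660e+01] F [0.94 0.72 0.99] w 0.0879 j [ 66.   1.  -8.   0. -83.   8.]
togo xyz [13.09 12.43  0.2 ] yaw -10.61
```

```bash
python3 -m inch '[{"x":1,"y":0.95,"z":0,"yaw":0},{"x":1,"y":0.95,"z":0,"yaw":0},{"x":1,"y":0.95,"z":0,"yaw":0},{"x":1,"y":0.95,"z":0,"yaw":0},{"x":1,"y":0.95,"z":0,"yaw":0}]' >/dev/null
python3 -m inch '[{"x":1,"y":0.95,"z":0,"yaw":0},{"x":1,"y":0.95,"z":0,"yaw":0},{"x":1,"y":0.95,"z":0,"yaw":0},{"x":1,"y":0.95,"z":0,"yaw":0},{"x":1,"y":0.95,"z":0,"yaw":0}]' >/dev/null
python3 -m inch '[{"x":1,"y":0.95,"z":0,"yaw":0},{"x":1,"y":0.95,"z":0,"yaw":0},{"x":0.5,"y":0.5,"z":0,"yaw":0},{"x":0,"y":0,"z":0,"yaw":-1},{"x":0,"y":0,"z":0,"yaw":-1}]' >/dev/null
python3 -m inch '[{"x":0,"y":0,"z":0,"yaw":-1},{"x":0,"y":0,"z":0,"yaw":-1},{"x":0,"y":0,"z":0,"yaw":-1},{"x":0,"y":0,"z":0,"yaw":-1},{"x":0,"y":0,"z":0,"yaw":-1}]' >/dev/null
python3 to.py .594 -.047 .37 26.8
```

```text
t 3.02 tcp [ 0.5895 -0.0609  0.3664] rpy [179.17   1.27  12.98] F [ 0.58 -0.01  0.45] w 0.088 j [ 14.  10.   3.   1. -84.  89.]
togo xyz [ 0.3  -0.5  -0.16] yaw -3.46
```

```bash
python3 -m inch '[{"x":0,"y":0,"z":0,"yaw":-1},{"x":0,"y":0,"z":0,"yaw":-1},{"x":0,"y":0,"z":0,"yaw":-1},{"x":0,"y":0,"z":0,"yaw":-0.4},{"x":0.3,"y":-0.5,"z":0,"yaw":0}]' >/dev/null
python3 -m inch '[{"x":0,"y":0,"z":0.3,"yaw":0},{"x":0,"y":0,"z":0,"yaw":0},{"x":0,"y":0,"z":0,"yaw":0}]' >/dev/null
python3 to.py .5945 -.047 .256 26.8
```

```text
t 3.68 tcp [ 0.5888 -0.0452  0.3546] rpy [179.69   1.77  27.44] F [ 0.44 -0.25 -0.43] w 0.0874 j [ 15.  10.   2.   1. -83. 102.]
togo xyz [0.29 0.15 3.94] yaw 0.16
```

```bash
python3 -m inch '[{"x":0.2,"y":0.1,"z":0.4,"yaw":0},{"x":0,"y":0,"z":0.5,"yaw":0},{"x":0,"y":0,"z":0.5,"yaw":0},{"x":0,"y":0,"z":0,"yaw":0}]' >/dev/null
python3 to.py .5945 -.047 .256 26.8
python3 - <<'E'
from h import *
p,d,K,T=cap("side"); save("s2.png",cv2.resize(p[100:240,210:400],None,fx=4,fy=4,interpolation=2))
E
```

```text
t 4.02 tcp [ 0.5947 -0.0456  0.3168] rpy [179.69   1.73  27.38] F [-0.61  0.17 -0.75] w 0.0877 j [ 15.  12.  -2.   1. -78. 102.]
togo xyz [0.04 0.04 2.43] yaw 0.14
```

View pics/s2.png

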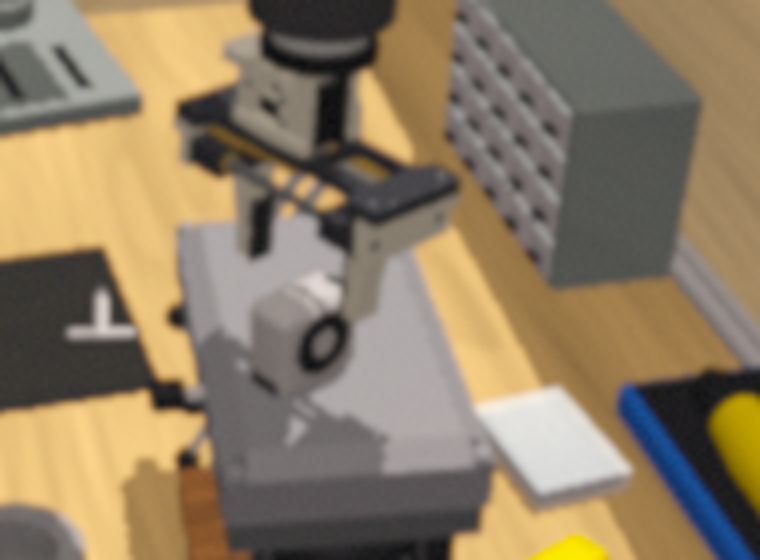

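The jaws straddle the tape: far finger at (260,230) and near finger at (360,290), with the tape between and below. Descending.

```bash
python3 -m inch '[{"x":0,"y":0,"z":0.6,"yaw":0},{"x":0,"y":0,"z":0.6,"yaw":0},{"x":0,"y":0,"z":0.6,"yaw":0},{"x":0,"y":0,"z":0.5,"yaw":0},{"x":0,"y":0,"z":0,"yaw":0}]' >/dev/null
python3 to.py .5945 -.047 .256 26.8
```

```text
t 4.48 tcp [ 0.5965 -0.0476  0.2619] rpy [179.47   1.42  27.32] F [-0.56 -0.15 -0.32] w 0.0878 j [ 15.  13.  -7.   1. -71. 102.]
togo xyz [-0.06 -0.06  0.24] yaw 0.13
```

```bash
python3 -m inch '[{"x":0,"y":0,"z":0.2,"yaw":0},{"x":0,"y":0,"z":0,"yaw":0},{"x":0,"y":0,"z":0,"yaw":0},{"x":0,"y":0,"z":0,"yaw":0},{"x":0,"y":0,"z":0,"yaw":0}]' -1 25 >/dev/null
python3 -m inch '[{"x":0,"y":0,"z":0,"yaw":0},{"x":0,"y":0,"z":0,"yaw":0},{"x":0,"y":0,"z":0,"yaw":0},{"x":0,"y":0,"z":0,"yaw":0},{"x":0,"y":0,"z":0,"yaw":0}]' -1 25 >/dev/null
python3 to.py .5945 -.047 .256 26.8
python3 -m inch '[{"x":0,"y":0,"z":0,"yaw":0},{"x":0,"y":0,"z":-0.3,"yaw":0},{"x":0,"y":0,"z":-0.4,"yaw":0},{"x":0,"y":0,"z":0,"yaw":0}]' >/dev/null
python3 to.py .42 .37 .35 26.8
```

```text
t 5.32 tcp [ 0.5987 -0.0475  0.2614] rpy [179.35   1.12  27.32] F [-0.43  0.6  -0.71] w 0.0399 j [ 15.  13.  -7.   1. -71. 102.]
togo xyz [-0.14 -0.1   0.22] yaw 0.13
t 5.65 tcp [ 0.5979 -0.0472  0.2787] rpy [179.44   1.32  27.3 ] F [ 0.93  0.69 -3.75] w 0.0398 j [ 15.  13.  -5.   1. -73. 102.]
togo xyz [  1.27 -18.06  -3.06] yaw 0.12
```

```bash
python3 -m inch '[{"x":0,"y":0,"z":-0.7,"yaw":0},{"x":0,"y":0,"z":-0.7,"yaw":0},{"x":0,"y":-0.4,"z":-0.4,"yaw":0},{"x":0.1,"y":-0.7,"z":0,"yaw":0},{"x":0.1,"y":-1,"z":0,"yaw":0}]' >/dev/null
python3 -m inch '[{"x":0.1,"y":-1,"z":0,"yaw":0},{"x":0.1,"y":-1,"z":0,"yaw":0},{"x":0.1,"y":-1,"z":0,"yaw":0},{"x":0.1,"y":-1,"z":0,"yaw":0},{"x":0.1,"y":-1,"z":0,"yaw":0}]' >/dev/null
python3 -m inch '[{"x":0.1,"y":-1,"z":0,"yaw":0},{"x":0.1,"y":-1,"z":0,"yaw":0},{"x":0.1,"y":-1,"z":0,"yaw":0},{"x":0.1,"y":-0.8,"z":0,"yaw":0},{"x":0.1,"y":-0.5,"z":0,"yaw":0}]' >/dev/null
python3 to.py .41 .36 .12 26.8
```

```text
t 6.9 tcp [0.4852 0.2333 0.3231] rpy [179.76   1.41  26.91] F [-0.5  -0.28 -4.37] w 0.0399 j [ 46.   6.  -7.  -0. -78.  71.]
togo xyz [-0.19 -5.92  8.11] yaw 0.03
```

```bash
python3 -m inch '[{"x":0,"y":-0.9,"z":0,"yaw":0},{"x":0,"y":-1,"z":0,"yaw":0},{"x":0,"y":-1,"z":0.2,"yaw":0},{"x":0,"y":-1,"z":0.3,"yaw":0},{"x":0,"y":-1,"z":0.5,"yaw":0}]' >/dev/null
python3 -m inch '[{"x":0,"y":-0.6,"z":0.8,"yaw":0},{"x":0,"y":0,"z":0.9,"yaw":0},{"x":0,"y":0,"z":0.9,"yaw":0},{"x":0,"y":0,"z":0.9,"yaw":0},{"x":0,"y":0,"z":0.9,"yaw":0}]' >/dev/null
python3 -m inch '[{"x":0,"y":0,"z":0.9,"yaw":0},{"x":0,"y":0,"z":0.7,"yaw":0},{"x":0,"y":0,"z":0.5,"yaw":0},{"x":0,"y":0,"z":0,"yaw":0},{"x":0,"y":0,"z":0,"yaw":0}]' >/dev/null
python3 to.py .41 .36 .034 26.8
```

```text
t 8.15 tcp [0.4066 0.3665 0.1301] rpy [-179.94    1.24   27.29] F [ 0.3  -0.41 -3.  ] w 0.04 j [ 62.  15. -22.  -1. -54.  56.]
togo xyz [0.09 0.3  3.84] yaw 0.12
```

```bash
python3 -m inch '[{"x":0,"y":0.2,"z":0.7,"yaw":0},{"x":0,"y":0,"z":0.8,"yaw":0},{"x":0,"y":0,"z":0.7,"yaw":0},{"x":0,"y":0,"z":0.5,"yaw":0},{"x":0,"y":0,"z":0,"yaw":0}]' >/dev/null
python3 to.py .41 .36 .034 26.8
python3 - <<'E'
from h import *
p,d,K,T=cap("side"); save("s3.png",cv2.resize(p[80:230,120:310],None,fx=4,fy=4,interpolation=2))
E
```

```text
t 8.57 tcp [0.41   0.3662 0.0676] rpy [-179.63    0.64   27.38] F [-0.39 -0.49 -4.09] w 0.0398 j [ 62.  19. -26.  -1. -45.  56.]
togo xyz [-0.1   0.23  1.34] yaw 0.15
```

View pics/s3.png

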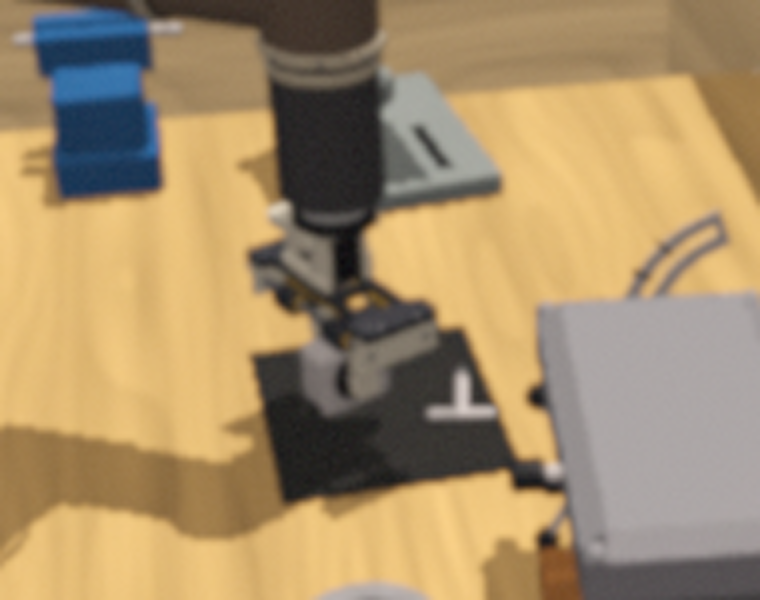

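The tape is held upright over the mat (355,385), clear of the chuck key (460,400). I'll lower it slowly while watching the force.

```bash
python3 -m inch '[{"x":0,"y":0,"z":0.4,"yaw":0},{"x":0,"y":0,"z":0.4,"yaw":0},{"x":0,"y":0,"z":0.3,"yaw":0},{"x":0,"y":0,"z":0.1,"yaw":0}]' 
python3 -m inch '[{"x":0,"y":0,"z":0.15,"yaw":0},{"x":0,"y":0,"z":0,"yaw":0}]' 
python3 to.py .41 .36 .034 26.8
```

```text
time_s: 8.95
tcp_pos: [0.4123, 0.3704, 0.0416]
eef_rot: [-179.4, 0.1, 27.5]
contact_force: [0.2, -1.2, -4.6]
gripper_width: 0.0397
time_s: 9.12
tcp_pos: [0.4121, 0.3703, 0.037]
eef_rot: [-179.4, 0.1, 27.5]
contact_force: [0.2, -0.5, -4.6]
gripper_width: 0.0399
t 9.12 tcp [0.4121 0.3703 0.037 ] rpy [-1.7939e+02  1.5000e-01  2.7470e+01] F [ 0.23 -0.52 -4.55] w 0.0399 j [ 62.  22. -28.  -1. -40.  56.]
togo xyz [-0.27  0.33  0.12] yaw 0.17
```

```bash
python3 -m inch '[{"x":0,"y":0,"z":0.06,"yaw":0},{"x":0,"y":0,"z":0.06,"yaw":0}]' 
python3 -m inch '[{"x":0,"y":0,"z":0.06,"yaw":0},{"x":0,"y":0,"z":0.04,"yaw":0}]'
```

```text
time_s: 9.28
tcp_pos: [0.4125, 0.3707, 0.0343]
eef_rot: [-179.4, 0.1, 27.5]
contact_force: [-1.0, -0.8, 6.6]
gripper_width: 0.0398
time_s: 9.45
tcp_pos: [0.4131, 0.3711, 0.0337]
eef_rot: [-179.4, 0.0, 27.6]
contact_force: [-6.1, -2.5, 11.1]
gripper_width: 0.0399
```

```bash
python3 -m inch '[{"x":0,"y":0,"z":-0.03,"yaw":0},{"x":0,"y":0,"z":0,"yaw":0},{"x":0,"y":0,"z":0,"yaw":0},{"x":0,"y":0,"z":0,"yaw":0},{"x":0,"y":0,"z":0,"yaw":0}]' 1
python3 -m inch '[{"x":0,"y":0,"z":0,"yaw":0},{"x":0,"y":0,"z":0,"yaw":0},{"x":0,"y":0,"z":-0.4,"yaw":0},{"x":0,"y":0,"z":-0.6,"yaw":0},{"x":0,"y":0,"z":-0.8,"yaw":0}]'
python3 -m inch '[{"x":0,"y":0,"z":-1,"yaw":0},{"x":0,"y":0,"z":-1,"yaw":0},{"x":0,"y":0,"z":-1,"yaw":0},{"x":0,"y":0,"z":-1,"yaw":0},{"x":0,"y":0,"z":-1,"yaw":0}]'>/dev/null
python3 -m inch '[{"x":0,"y":0,"z":-1,"yaw":0},{"x":0,"y":0,"z":-1,"yaw":0},{"x":0,"y":0,"z":-1,"yaw":0},{"x":0,"y":0,"z":-0.5,"yaw":0},{"x":0,"y":0,"z":0,"yaw":0}]'>/dev/null
python3 to.py .498 -.017 .30 -5.9
python3 - <<'E'
from h import *
p,d,K,T=cap("side"); save("s4.png",cv2.resize(p[80:230,120:310],None,fx=4,fy=4,interpolation=2))
E
```

```text
time_s: 9.87
tcp_pos: [0.4148, 0.3734, 0.0371]
eef_rot: [-179.3, -0.3, 27.6]
contact_force: [0.0, 0.4, -0.3]
gripper_width: 0.0677
time_s: 10.28
tcp_pos: [0.4134, 0.3703, 0.0802]
eef_rot: [-179.5, 0.1, 27.6]
contact_force: [-0.4, 0.7, 0.4]
gripper_width: 0.0874
t 11.12 tcp [0.4143 0.3663 0.3155] rpy [-179.34   -0.33   27.61] F [0.37 0.27 0.82] w 0.0876 j [ 62.   6.  -8.  -0. -75.  56.]
togo xyz [-4.14 15.14  0.42] yaw 8.38
```

View pics/s4.png

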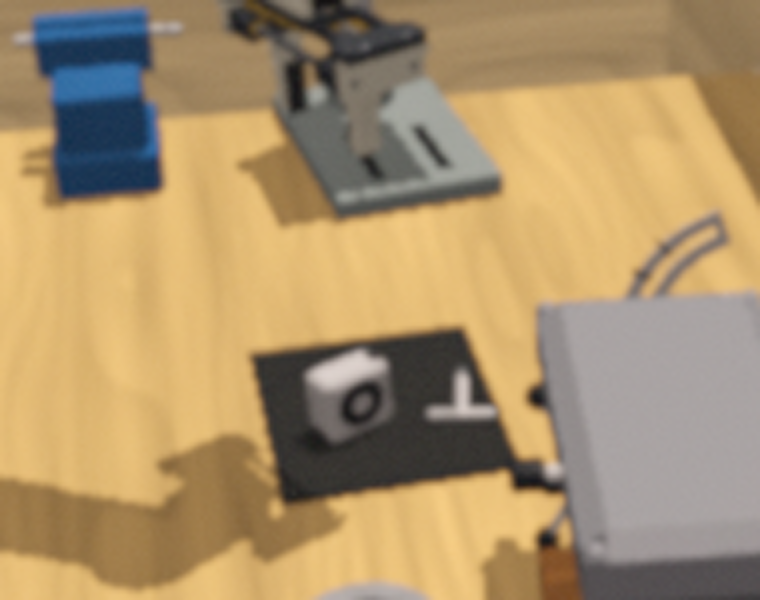

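The tape stands upright on the mat at (350,395) and is clear of the gripper. The cover is still shut, with the knob at (535,473). Next I'll turn and travel to the knob.

```bash
python3 -m inch '[{"x":0,"y":0,"z":0,"yaw":1},{"x":0,"y":0,"z":0,"yaw":1},{"x":0,"y":0,"z":0,"yaw":1},{"x":0,"y":0,"z":0,"yaw":1},{"x":0,"y":0,"z":0,"yaw":1}]'>/dev/null
python3 -m inch '[{"x":0,"y":0,"z":0,"yaw":1},{"x":0,"y":0,"z":0,"yaw":1},{"x":0,"y":0,"z":0,"yaw":1},{"x":0,"y":0,"z":0,"yaw":0.4},{"x":0,"y":0,"z":0,"yaw":0}]'>/dev/null
python3 to.py .4995 -.017 .30 -5.9
python3 - <<'E'
from h import *
for n in("top","side"):
    p,d,K,T=cap(n); P=pts(d,K,T); x,y,z=np.moveaxis(P,-1,0)
    m=(z>.02)&(z<.12)&(x>.33)&(x<.5)&(y>.28)&(y<.46); q=P[m]
    print(n,len(q),np.nanmean(q,0).round(3),np.nanpercentile(q[:,2],[50,95]).round(3), cv2.minAreaRect((q[:,:2]*1000).astype(np.float32)))
    m=(x>.56)&(x<.68)&(y>-.1)&(y<.12)&(z>.2)&(z<.3); A=np.c_[P[m][:,:2],np.ones(m.sum())]; print("cover plane",np.linalg.lstsq(A,P[m][:,2],rcond=None)[0].round(3))
E
```

```text
t 12.0 tcp [0.4098 0.3611 0.3063] rpy [-179.96    0.63   -7.74] F [ 0.3   0.   -0.77] w 0.0875 j [ 62.   6.  -9.  -1. -75.  21.]
togo xyz [ 5.6  14.5   0.18] yaw -0.46
top 203 [0.42  0.361 0.057] [0.064 0.073] ((414.2548828125, 362.43865966796875), (75.00811004638672, 36.35669708251953), 39.96442794799805)
cover plane [ 0.001 -0.001  0.231]
side 332 [0.41  0.357 0.053] [0.055 0.074] ((412.9385986328125, 364.5350036621094), (74.81291198730469, 49.55724334716797), 25.77978515625)
cover plane [0.003 0.001 0.231]
```

```bash
python3 -m inch '[{"x":0.3,"y":0.6,"z":-0.2,"yaw":-0.4},{"x":0.4,"y":1,"z":-0.2,"yaw":0},{"x":0.4,"y":1,"z":-0.2,"yaw":0},{"x":0.4,"y":1,"z":0,"yaw":0},{"x":0.4,"y":1,"z":0,"yaw":0}]'>/dev/null
python3 -m inch '[{"x":0.4,"y":1,"z":0,"yaw":0},{"x":0.4,"y":1,"z":0,"yaw":0},{"x":0.4,"y":1,"z":0,"yaw":0},{"x":0.4,"y":1,"z":0,"yaw":0},{"x":0.4,"y":1,"z":0,"yaw":0}]'>/dev/null
python3 -m inch '[{"x":0.4,"y":1,"z":0,"yaw":0},{"x":0.4,"y":1,"z":0,"yaw":0},{"x":0.2,"y":1,"z":0,"yaw":0},{"x":0.2,"y":0.6,"z":0,"yaw":0},{"x":0,"y":0,"z":0,"yaw":0}]'>/dev/null
python3 to.py .4995 -.017 .198 -5.9
```

```text
t 13.35 tcp [0.5066 0.0048 0.3164] rpy [179.81   0.88  -4.37] F [ 0.27  0.56 -0.08] w 0.0875 j [ 23.   3. -12.  -0. -76.  63.]
togo xyz [-0.15  0.88  4.74] yaw 0.38
```

```bash
python3 -m inch '[{"x":-0.2,"y":0.8,"z":0,"yaw":0.4},{"x":0,"y":0,"z":0.6,"yaw":0},{"x":0,"y":0,"z":0.6,"yaw":0},{"x":0,"y":0,"z":0,"yaw":0}]'>/dev/null
python3 to.py .4995 -.017 .198 -5.9
```

```text
t 13.68 tcp [ 0.4992 -0.0167  0.2854] rpy [179.82   0.86  -5.98] F [-0.92 -0.11 -0.38] w 0.0876 j [ 20.   3. -16.  -0. -72.  64.]
togo xyz [0.07 0.   3.49] yaw -0.02
```

```bash
python3 -m inch '[{"x":0,"y":0,"z":0.7,"yaw":0},{"x":0,"y":0,"z":0.7,"yaw":0},{"x":0,"y":0,"z":0.6,"yaw":0},{"x":0,"y":0,"z":0.4,"yaw":0},{"x":0,"y":0,"z":0,"yaw":0}]'
python3 to.py .4995 -.017 .198 -5.9
python3 - <<'E'
from h import *
p,d,K,T=cap("side"); save("s5.png",cv2.resize(p[110:260,190:370],None,fx=4,fy=4,interpolation=2))
E
```

```text
time_s: 14.1
tcp_pos: [0.4991, -0.0152, 0.2257]
eef_rot: [179.8, 0.7, -5.6]
contact_force: [-0.2, -0.3, 0.7]
gripper_width: 0.0877
t 14.1 tcp [ 0.4991 -0.0152  0.2257] rpy [179.83   0.72  -5.65] F [-0.22 -0.35  0.72] w 0.0877 j [ 21.   5. -21.  -0. -64.  64.]
togo xyz [0.04 0.07 1.11] yaw 0.06
```

View pics/s5.png

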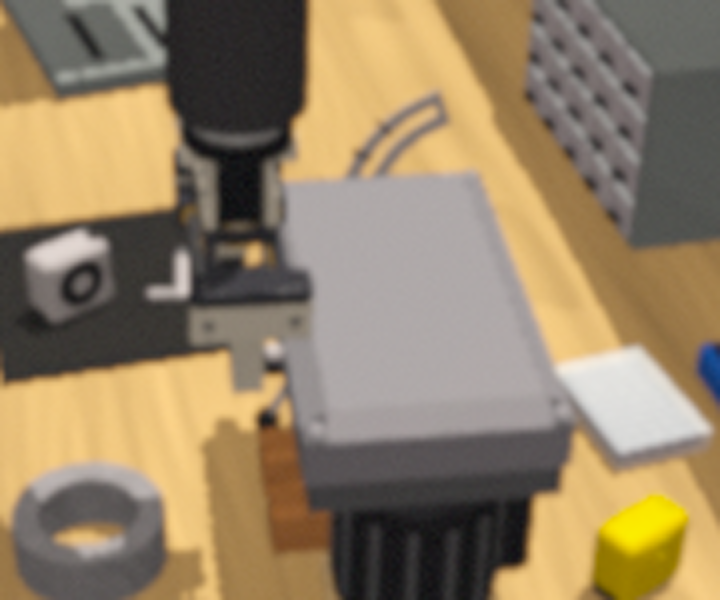

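The near finger at (248,370) covers the knob, whose rod shows at (272,350), and the frame is clear above the cover. Lower and pinch.

```bash
python3 -m inch '[{"x":0,"y":0.1,"z":0.5,"yaw":0},{"x":0,"y":0,"z":0.45,"yaw":0},{"x":0,"y":0,"z":0.15,"yaw":0},{"x":0,"y":0,"z":0,"yaw":0}]'
python3 to.py .4995 -.017 .198 -5.9
```

```text
time_s: 14.48
tcp_pos: [0.5015, -0.0167, 0.2019]
eef_rot: [179.9, 0.4, -5.5]
contact_force: [0.1, -0.1, 0.5]
gripper_width: 0.0877
t 14.48 tcp [ 0.5015 -0.0167  0.2019] rpy [179.89   0.36  -5.5 ] F [ 0.09 -0.13  0.5 ] w 0.0877 j [ 21.   6. -23.  -0. -61.  64.]
togo xyz [-0.08  0.02  0.16] yaw 0.1
```

```bash
python3 -m inch '[{"x":-0.1,"y":0,"z":0.2,"yaw":0},{"x":0,"y":0,"z":0,"yaw":0},{"x":0,"y":0,"z":0,"yaw":0},{"x":0,"y":0,"z":0,"yaw":0},{"x":0,"y":0,"z":0,"yaw":0}]' -1 35 >/dev/null
python3 -m inch '[{"x":0,"y":0,"z":0,"yaw":0},{"x":0,"y":0,"z":0,"yaw":0},{"x":0,"y":0,"z":0,"yaw":0},{"x":0,"y":0,"z":0,"yaw":0},{"x":0,"y":0,"z":0,"yaw":0}]' -1 35
python3 to.py .4995 -.017 .198 -5.9
```

```text
time_s: 15.32
tcp_pos: [0.5004, -0.0156, 0.1994]
eef_rot: [180.0, 0.1, -5.5]
contact_force: [-1.7, 17.4, 0.7]
gripper_width: 0.0266
t 15.32 tcp [ 0.5004 -0.0156  0.1994] rpy [ 1.7999e+02  1.2000e-01 -5.4600e+00] F [-1.73 17.41  0.69] w 0.0266 j [ 21.   6. -24.  -0. -60.  64.]
togo xyz [-0.03  0.06  0.05] yaw 0.11
```

```bash
python3 -m inch '[{"x":0,"y":-0.06,"z":0,"yaw":0},{"x":0.06,"y":0,"z":-0.37,"yaw":0},{"x":0.06,"y":0,"z":-0.37,"yaw":0},{"x":0,"y":0,"z":0,"yaw":0}]'
python3 - <<'E'
from h import *
p,d,K,T=cap("side"); P=pts(d,K,T); x,y,z=np.moveaxis(P,-1,0)
m=(x>.6)&(x<.68)&(y>-.1)&(y<.12)&(z>.2)&(z<.33); A=np.c_[P[m][:,:2],np.ones(m.sum())]; c=np.linalg.lstsq(A,P[m][:,2],rcond=None)[0]; print("cover deg",np.degrees(np.arctan(np.hypot(*c[:2]))))
E
```

```text
time_s: 15.65
tcp_pos: [0.5032, -0.0151, 0.2175]
eef_rot: [179.9, 0.3, -5.5]
contact_force: [1.8, -2.0, -5.2]
gripper_width: 0.0247
cover deg 4.75079866595428
```

```bash
cat > ang.py <<'E'
from h import *
p,d,K,T=cap("side"); P=pts(d,K,T); x,y,z=np.moveaxis(P,-1,0)
m=(x>.62)&(x<.68)&(y>-.1)&(y<.12)&(z>.2)&(z<.36); A=np.c_[P[m][:,:2],np.ones(m.sum())]; c=np.linalg.lstsq(A,P[m][:,2],rcond=None)[0]; e=A@c-P[m][:,2]
k=abs(e)<.008; c=np.linalg.lstsq(A[k],P[m][k,2],rcond=None)[0]
print("cover deg",np.degrees(np.arctan(np.hypot(*c[:2]))).round(2),k.mean().round(2))
E
python3 -m inch '[{"x":0.09,"y":0,"z":-0.37,"yaw":0},{"x":0.1,"y":0,"z":-0.37,"yaw":0},{"x":0.12,"y":0,"z":-0.36,"yaw":0},{"x":0,"y":0,"z":0,"yaw":0}]'; python3 ang.py 
python3 -m inch '[{"x":0.14,"y":0,"z":-0.35,"yaw":0},{"x":0.15,"y":0,"z":-0.35,"yaw":0},{"x":0,"y":0,"z":0,"yaw":0}]' ; python3 ang.py
```

```text
time_s: 16.03
tcp_pos: [0.5105, -0.0159, 0.2453]
eef_rot: [179.9, 0.5, -5.5]
contact_force: [1.6, -2.1, -5.6]
gripper_width: 0.0246
cover deg 12.52 1.0
time_s: 16.33
tcp_pos: [0.5171, -0.0166, 0.2626]
eef_rot: [179.9, 0.6, -5.5]
contact_force: [1.3, -1.3, -6.6]
gripper_width: 0.0249
cover deg 17.35 1.0
```

```bash
python3 -m inch '[{"x":0.17,"y":0,"z":-0.34,"yaw":0},{"x":0.19,"y":0,"z":-0.33,"yaw":0},{"x":0,"y":0,"z":0,"yaw":0}]'; python3 ang.py 
python3 -m inch '[{"x":0.2,"y":0,"z":-0.32,"yaw":0},{"x":0.22,"y":0,"z":-0.32,"yaw":0},{"x":0,"y":0,"z":0,"yaw":0}]' ; python3 ang.py
```

```text
time_s: 16.63
tcp_pos: [0.5252, -0.0174, 0.279]
eef_rot: [179.8, 0.9, -5.6]
contact_force: [0.4, -1.0, -6.4]
gripper_width: 0.0246
cover deg 22.11 1.0
time_s: 16.93
tcp_pos: [0.5347, -0.0184, 0.2947]
eef_rot: [179.8, 1.1, -5.6]
contact_force: [-0.7, 0.7, -5.0]
gripper_width: 0.0247
cover deg 27.0 1.0
```

```bash
python3 -m inch '[{"x":0.12,"y":0,"z":-0.19,"yaw":0},{"x":0.13,"y":0,"z":-0.19,"yaw":0},{"x":0,"y":0,"z":0,"yaw":0},{"x":0,"y":0,"z":0,"yaw":0}]' - 40; python3 ang.py; 
python3 -m inch '[{"x":0,"y":0,"z":0,"yaw":0},{"x":0,"y":0,"z":0,"yaw":0},{"x":0,"y":0,"z":0,"yaw":0},{"x":0,"y":0,"z":0,"yaw":0}]'; python3 ang.py
python3 - <<'E'
from h import *
p,d,K,T=cap("side"); save("s6.png",cv2.resize(p[90:240,170:370],None,fx=4,fy=4,interpolation=2))
E
```

```text
time_s: 17.32
tcp_pos: [0.5408, -0.0191, 0.3035]
eef_rot: [179.8, 1.2, -5.6]
contact_force: [-3.5, 1.7, -5.9]
gripper_width: 0.0249
cover deg 30.02 1.0
time_s: 17.7
tcp_pos: [0.5404, -0.019, 0.303]
eef_rot: [179.8, 1.3, -5.6]
contact_force: [-1.5, 0.6, -5.1]
gripper_width: 0.0248
cover deg 29.69 1.0
```

View pics/s6.png

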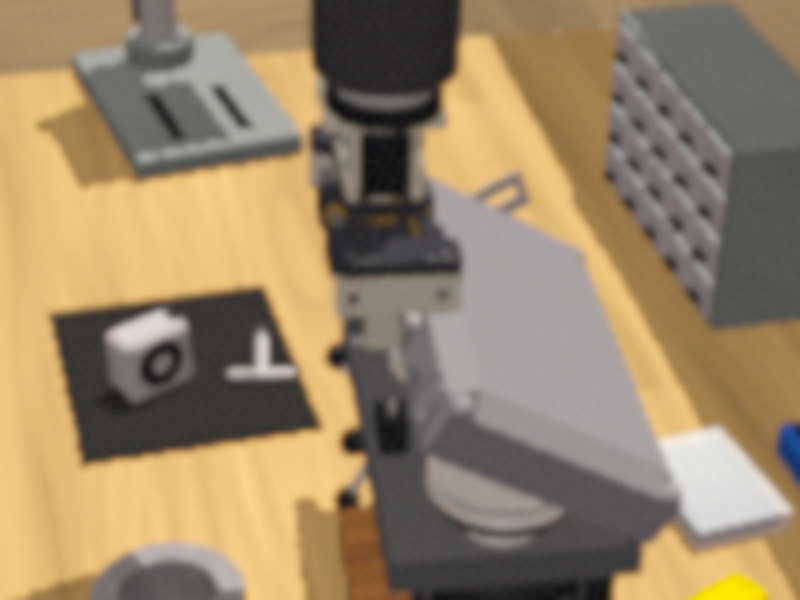

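The cover is held at 29.7 degrees by the plane fit, and the TCP travel gives the same. The fingers are on the knob at (385,330), the tape is upright on the mat at (150,360), and the force is steady. Handing in.

```bash
python3 -c "
from plant import r
s=r.get_state();print(s['time_s'],s['qd'].round(2));print(r.close_job())"
```

```text
17.8 [ 0.   -0.08  0.17 -0.13 -0.15 -0.04]
the job is handed in; nothing more can be done
None
```

I set the grey tape measure down upright on the mat and let go of it. I then took the knob and raised the cover to the middle mark, and handed the job in at 17.8 s while still holding it.

- **Cover angle:** a plane fitted to the cover top gave 30.0° and then 29.7° about 0.4 s later. The gripper's travel agreed at about 29.8°. I did not read the stud against the stay's marks directly. The highest angle I measured was 30.0°.
- **Grip on the knob:** the fingers were closed at 24.8 mm with 40 N set, carrying about 5 N of load, and the arm was practically still. The opening read 26.6 mm when I first closed on the 26 mm knob and about 24.7 mm from the first lift on. I don't know why, but it stayed steady after that.
- **Tape measure:** its top measured about 73 mm up after release against the 70 mm expected, and its centre was near (0.413, 0.363) m, well inside the mat. The last picture shows it upright and clear of the gripper. The top view's fit of its turn (40°) disagreed with the side view (26°) and the grasp (27°); I put that down to sparse points.
- **Other objects:** the ones in the last view, such as the chuck key and the duct tape, looked undisturbed. I did not measure their shifts.

The first move call was refused because its rows left out some keys. Nothing moved, and I resent it complete.

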